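Wedge the rocking drawer box

TASK

The low wooden drawer box on the desk rocks because it has lost the foot under its front left corner (nearest the orange wedge, as the robot faces it). With the fingertips, push the wedge along the desk, thin end first, under the front edge at that corner until it is just snug, then press down firmly (about 10 N) on the box top at that corner to feel that it no longer rocks; push the wedge in further and press again if it does. Finish with the fingers clear and the box level where it stood, and never lift or carry the wedge or the box, nor disturb the pen cup on it or the other things on the desk.

Things in the scene. Friction and masses are not known exactly. Their poses are not given: they have to be found in the camera images.
- drawer_box: Low wooden drawer box, 200 (x) x 260 (y) x 78 mm high, about 1.4 kg, loose; white drawer fronts with brass knobs standing out 13 mm on its front (-x). Origin: centre of its footprint, at desk level while level; x to its back, y to its left, z up. Three feet 13 mm high, 15 mm in from the edges; none at the front left corner (-x,+y), where the underside hangs 13 mm above the desk
- press_corner (a point): Point on the flat top of the drawer box, 78 mm above the desk, 20 mm in from the front and left edges at the corner without a foot: the place to press and feel. The box rests level on its three feet; unwedged, some 2 to 8 N pressed here rock it: the corner sinks by up to 13 mm, but under 2 mm once wedged
- gap_mouth (a point): Point on the lower front edge of the drawer box, 40 mm from its left side, 13 mm above the desk: middle of the place under which the wedge goes (up to 40 mm to either side serves)
- wedge: Loose orange door wedge, 91 mm long (x), 50 wide (y), 70 g, sloping evenly from 4 mm thick at the thin end (+x) to 26 mm at the blunt end. Origin: centre of its underside. Starts flat on the desk before the gap, thin end to the box. Snug about 37 mm in under the front edge; pushing on takes 3 to 10 N or so and lifts the box. Friction holds it there
- wedge_tip (a point): Middle of the wedge's thin end, 45 mm ahead (+x) of its origin
- wedge_back (a point): Middle of the wedge's upright blunt end face (50 mm wide, flat up to 21 mm above the desk), 46 mm behind its origin, 11 mm up: the place to push
- pen_cup: Bystander on the drawer box, far from the loose corner: dark cup 76 mm across, 90 mm high, with pens up to 145 mm high. Origin: centre of its underside
- mouse: Bystander on the desk to the right of the wedge: black and grey computer mouse, 105 x 60 x 32 mm. Origin: centre of its underside
- highlighter: Bystander on the desk to the left of the wedge: flat yellow highlighter pen with white cap, 115 x 24 x 16 mm. Origin: centre of its underside
- sticky_notes: Bystander: yellow and pink block of sticky notes, 76 x 76 x 26 mm. Origin: centre of its underside
- mug: Bystander: blue mug, 82 mm across, 90 mm high. Origin: centre of its underside
- textbook: Bystander: blue textbook lying flat, 246 x 175 x 31 mm. Origin: centre of its underside
Mind the look-alikes: they are no part of the job. Of the things shaped like the wedge, the orange one is meant.

How it is judged:
On the way, in this order (a step that is already met when the one before it is completed fails the run):
1. the wedge has been pushed under the front edge at the loose corner, flat on the desk (x of wedge_tip in the frame of drawer_box above -0.07 m and y of wedge_tip in the frame of drawer_box between 0.045 and 0.13 m and angle between wedge's own z axis and vertical below 0.08 rad), for 0.1 s.
2. the loose corner is pressed down firmly by the fingers, the wedge takes the load, and the box does not rock (x of wedge_tip in the frame of drawer_box above -0.07 m and y of wedge_tip in the frame of drawer_box between 0.045 and 0.13 m and angle between drawer_box's own z axis and vertical below 0.015 rad and contact force between the fingers and drawer_box above 6 N and contact force between wedge and drawer_box above 2 N), for 0.2 s.
At the end, for the whole second after the job is handed in: The wedge lies flat with its thin end at least 30 mm in under the front edge and its middle between the corner and 85 mm along that edge; the box is level within 0.015 rad, at rest and within 30 mm of where it stood; the pen cup stands upright and the other things are within 40 mm of their places (all of step 1 and angle between drawer_box's own z axis and vertical below 0.015 rad and distance of drawer_box from where it was at the start of the episode below 0.03 m and angle between pen_cup's own z axis and vertical below 0.1 rad and linear speed of each of drawer_box, wedge below 0.01 m/s and distance of each of mouse, highlighter, sticky_notes, mug, textbook from where it was at the start of the episode below 0.04 m); the robot touches nothing.
It fails at once if the wedge is lifted, tipped up or carried (height (world z) of wedge above 0.015 m or angle between wedge's own z axis and vertical above 0.3 rad).
It fails at once if the drawer box is lifted or tipped over (height (world z) of drawer_box above 0.02 m or angle between drawer_box's own z axis and vertical above 0.2 rad).
It fails at once if the drawer box is shoved out of its place (distance of drawer_box from where it was at the start of the episode above 0.03 m).
It fails at once if the pen cup is tipped over or taken off the box (angle between pen_cup's own z axis and vertical above 0.4 rad or distance between pen_cup and drawer_box above 0.18 m or height (world z) of pen_cup above 0.12 m).
It fails at once if another thing on the desk is moved or lifted (distance of any of mouse, highlighter, sticky_notes, mug, textbook from where it was at the start of the episode above 0.04 m).
It also fails if it takes over 51 s, if anything falls off the work surface, if the arm or the gripper's body presses on something with over 40 N, if the wrist force passes 120 N, or if a joint passes its speed limit or range.

ROBOT

A 7-joint arm with a two-finger parallel gripper is mounted at the origin on the work surface. World frame = base frame: x ahead of the robot, y to its left, z up, the work surface at z = 0. Lengths are in m, angles in rad, forces in N, time in s.
With the tool pointing down it reaches from about 0.4 to 0.85 m from the base axis. Payload 10.4 kg.
Tool frame: the origin (TCP) lies at the very end of the fingers, on their centre line; the grasp point (between the pads) lies 19 mm behind it; x points along the fingers, z is the direction in which the jaws open and shut, and the axes are right-handed (so a half turn about x gives the same grasp; the last joint's range is limited). The gripper opens to 85 mm and grips with 20 to 120 N. Pads are 22 mm wide; open, the fingers measure 114 mm over their backs; the gripper's body (76 mm by 85 mm) begins 54 mm behind the grasp point. The pads swing forward as they close: fully open they stand 13 mm farther back than shut.
Start: joints at [-1.176, 0.332, -0.065, 1.46, 0.022, 1.35, -0.088], TCP at [0.254, 0.571, 0.231] pointing down, gripper open.
Joint ranges: [-2.6, 2.6], [-0.5, 2.12], [-1.47, 1.34], [0.16, 2.42], [-1.27, 4.41], [0.06, 2.06], [-2.6, 2.6]. Speed limits (rad/s): [2.22, 2.22, 2.79, 2.79, 3.14, 3.14, 3.14].

INTERFACE

Orientations are given as a unit quaternion [x, y, z, w].
In Python, from workcell import readout, camera, manip gives the robot as it stands.
- The arm moves only by the shell command python3 -m inch 'ROWS' [FORCE]. ROWS is JSON, a list of rows, each a list of 3 entries, a list of its own where there are three numbers: the turn, a rotation vector about the tool's x, y, z in degrees, then the shift along the tool's x, y, z in mm, then the closure, from 0 (fully open) to 1 (shut). In form: [[[wx, wy, wz], [dx, dy, dz], hand], ...]. A call has 1 to 10 rows; each row is the pose to reach, as a shift and turn from the pose measured when the call began, along the tool's axes at that moment; what a row does not reach only later rows make up. A row lasts 1/8 s, in which the tool goes at most 62.5 mm and 10.7 degrees, less where a joint would pass 70% of its speed; a pose out of reach is approached as far as the arm can. A call with a gripper value outside its range is refused whole. The fingers move at their own pace and stop on an object; FORCE is the grip in N (left out, the last holds). Time passes only in rows, so rows that repeat a pose let the fingers close. It gives the time, the measured TCP pose, the force and the opening at its end, in the units of the state.
- readout.get_obs(): the state, without advancing time (a new reading comes with each control period).
- camera(name): name is "scene" or "top" or "wrist"; returns a dict with "pixels" (420x560x3 uint8, red, green, blue), "range_z" (420x560 float32, m along the optical axis (not along the pixel's ray), 0 where there is no reading), "intrinsics" (3x3 intrinsics, pixels), "extrinsics" (4x4, takes a point from world to camera coordinates); the wrist camera has in their place "T_tool_cam" (4x4, takes a point from camera to tool coordinates, whose origin is the TCP and whose axes are the tool frame's). Camera axes: x right, y down, z forward; pixel columns grow to the right and rows downward; lengths in m; the calibration is good to about 2 mm. A picture is of the moment at which its call begins: read the wrist's pose just before it.
- manip.hand_in(): hands the job in, once; it reports no verdict.
The state is a dict: "clock": time; "joint_pos": joint angles; "joint_velocities": joint speeds; "tau": joint torques, N m; "position": TCP position; "ee_rot": TCP orientation; "ft_force": force on the tool from outside, world axes, zero at the start; "torque": the same for the moment, N m; "grip_width": opening from 0.0 (shut) to 1.0 (fully open).
Only numpy, scipy, OpenCV 4.12 (cv2) and the standard library are available. Lean on these libraries where they do the work, as an engineer would, in place of code of your own. Each camera call takes 0.05 s, during which the arm holds its last target.

## Working session

There is one attempt and no reset: what is moved stays moved. The work goes in short steps, Python scripts to look and compute and a shell command to move; the robot and the scene stay as the last step left them, time stands still between calls to the robot, and variables do not carry over. Pictures are saved under pics/ and viewed, and the job is handed in when it is done.

```bash
ls; mkdir -p pics
python3 - <<'E'
from workcell import readout, camera, manip
import cv2,json
print(readout.get_obs())
for n in ["scene","top"]:
    c=camera(n); cv2.imwrite(f"pics/{n}0.png",c["pixels"][:,:,::-1]); print(n,c["intrinsics"],c["extrinsics"])
E
```

```text
pics
{'clock': 0.0, 'joint_pos': array([-1.17560798,  0.33284003, -0.06473203,  1.4609482 ,  0.02161759,
        1.34994275, -0.08849793]), 'joint_velocities': array([-0.00144918,  0.00066952, -0.0005262 ,  0.00016787, -0.00053056,
        0.00076344, -0.00026147]), 'tau': array([ 3.02003682e-04, -6.25471330e+01,  4.94935596e-02, -3.91597331e+01,
        1.63139025e-02,  1.03064047e-02,  1.00530085e-05]), 'position': array([0.25342226, 0.57088625, 0.23053264]), 'ee_rot': array([-0.38575838,  0.59322035,  0.38515802,  0.59239631]), 'ft_force': array([-0.47994964, -1.12467056, -0.36582294]), 'torque': array([ 0.05163551, -0.01323244, -0.01476132]), 'grip_width': 1.0012445243988415}
scene [[387.17655618   0.         277.96132246]
 [  0.         387.17655618 209.93496545]
 [  0.           0.           1.        ]] [[-0.03557549  0.99934448 -0.00670768  0.03156263]
 [ 0.79956008  0.02443556 -0.60008881 -0.40315678]
 [-0.59953153 -0.02671165 -0.79990526  1.38174188]
 [ 0.          0.          0.          1.        ]]
top [[420.4569007    0.         285.20402287]
 [  0.         420.4569007  216.4849029 ]
 [  0.           0.           1.        ]] [[ 0.02108022 -0.99970243  0.0122751  -0.03721167]
 [-0.99014243 -0.02257596 -0.13823278  0.56580265]
 [ 0.13846877 -0.00924012 -0.99032369  1.40585658]
 [ 0.          0.          0.          1.        ]]
```

View pics/scene0.png

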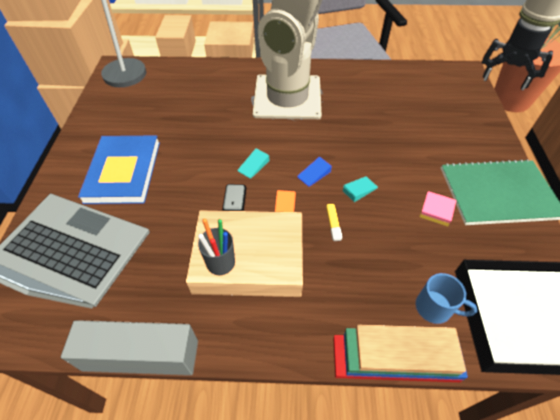

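View pics/top0.png

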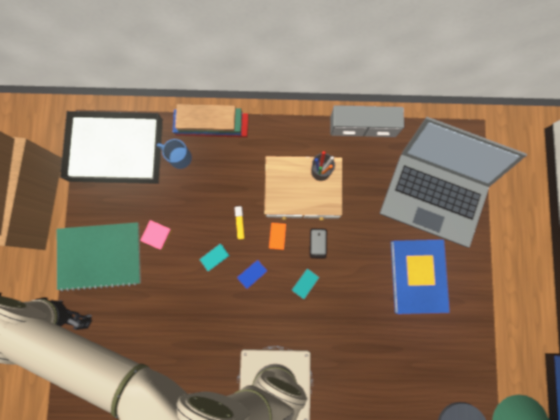

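The top view shows these wedge-shaped candidates: orange (278,236), teal (214,257), blue (252,273) and teal (306,284). I pick the orange one, which lies just in front of the box's front-left corner at (266,215). The mouse is at (318,242), the highlighter at (239,222), and the pen cup on the back right of the box at (322,166).

```bash
cat > h.py <<'E'
import numpy as np,cv2
from workcell import readout,camera,manip
from scipy.spatial.transform import Rotation as R
def pts(c,uv,z):
    K=c["intrinsics"];E=c["extrinsics"];Rm=E[:3,:3];t=E[:3,3];o=-Rm.T@t
    uv=np.atleast_2d(np.asarray(uv,float))
    d=np.c_[uv,np.ones(len(uv))]@np.linalg.inv(K).T@Rm
    return o+d*((z-o[2])/d[:,2])[:,None]
def cloud(c,T=None):
    K=c["intrinsics"];Z=c["range_z"];v,u=np.indices(Z.shape)
    p=np.stack([(u-K[0,2])/K[0,0]*Z,(v-K[1,2])/K[1,1]*Z,Z],-1)
    if T is None:T=np.linalg.inv(c["extrinsics"])
    return p@T[:3,:3].T+T[:3,3]
def tool():
    o=readout.get_obs();T=np.eye(4);T[:3,:3]=R.from_quat(o["ee_rot"]).as_matrix();T[:3,3]=o["position"];return o,T
E
python3 - <<'E'
from h import *
for n in ["top","scene"]:
    c=camera(n);P=cloud(c);im=c["pixels"];hsv=cv2.cvtColor(im,cv2.COLOR_RGB2HSV)
    ok=c["range_z"]>0
    m=(hsv[...,0]<16)&(hsv[...,1]>200)&(hsv[...,2]>150)&ok&(P[...,2]<.05)&(abs(P[...,0]-.55)<.15)&(abs(P[...,1])<.15)
    u=m.astype(np.uint8)
    k,l,s,_=cv2.connectedComponentsWithStats(u); i=1+np.argmax(s[1:,4]); m=l==i
    q=P[m]; print(n,"orange",m.sum(),s[i],q.min(0).round(4),q.max(0).round(4),cv2.minAreaRect(q[:,:2].astype(np.float32)*1000))
    A=np.c_[q[:,:2],np.ones(len(q))];co=np.linalg.lstsq(A,q[:,2],rcond=None)[0];print("slope",co)
    b=ok&(abs(P[...,2]-.078)<.008)&(abs(P[...,1])<.25)&(P[...,0]>.5)&(P[...,0]<.9)
    k,l,s,_=cv2.connectedComponentsWithStats(b.astype(np.uint8)); i=1+np.argmax(s[1:,4]); b=l==i
    q=P[b];r=cv2.minAreaRect(q[:,:2].astype(np.float32)*1000);print("box",b.sum(),np.median(q[:,2]),r,cv2.boxPoints(r))
    if n=="top":
        x=cv2.resize(im[140:300,190:350],(800,800),interpolation=cv2.INTER_CUBIC);cv2.imwrite("pics/crop1.png",cv2.resize(x,(600,600))[:,:,::-1])
    for nm,mm in [("low",ok&(P[...,2]>.008)&(P[...,2]<.05)&(abs(P[...,1])<.25)&(P[...,0]>.3)&(P[...,0]<.7))]:
        k,l,s,ce=cv2.connectedComponentsWithStats(mm.astype(np.uint8))
        for j in range(1,k):
            if s[j,4]>60:
                q=P[l==j];print(ce[j].round(),q.min(0).round(3),q.max(0).round(3))
E
```

```text
top orange 331 [270 223  15  26 331] [ 0.4581 -0.0219  0.0011] [0.5472 0.0262 0.0352] ((501.78692626953125, 2.530271530151367), (46.692508697509766, 88.75210571289062), 86.47958374023438)
slope [-0.2384072  -0.00061538  0.13532717]
box 3982 0.07822828659355074 ((668.054443359375, -84.92771911621094), (204.6654815673828, 260.7511291503906), 0.2656284272670746) [[ 565.11835    44.97202 ]
 [ 566.3272   -215.7763  ]
 [ 770.99054  -214.82745 ]
 [ 769.7817     45.920868]]
[240. 222.] [0.491 0.117 0.008] [0.603 0.152 0.023]
[277. 238.] [ 0.456 -0.025  0.008] [0.547 0.029 0.035]
[318. 243.] [ 0.427 -0.169  0.008] [ 0.533 -0.112  0.04 ]
[216. 255.] [0.393 0.166 0.008] [0.468 0.249 0.031]
[250. 276.] [0.321 0.054 0.008] [0.406 0.131 0.035]
[304. 285.] [ 0.301 -0.139  0.008] [ 0.379 -0.053  0.034]Traceback (most recent call last):
  File "<stdin>", line 7, in <module>
    return _wrapfunc(a, 'argmax', axis=axis, out=out, **kwds)
    return bound(*args, **kwds)
ValueError: attempt to get argmax of an empty sequence
```

View pics/crop1.png

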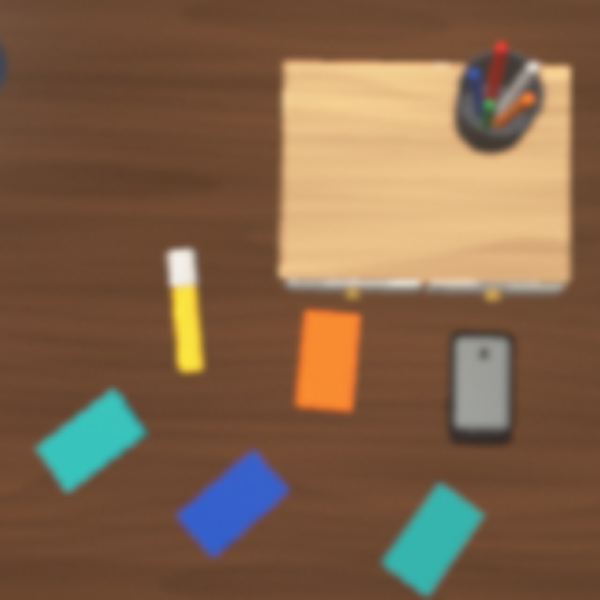

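The crop confirms the orange wedge with its thin end toward the box. It measures 89 x 47 mm and slopes at -0.24, centred at about (0.502, 0.003) with a yaw of about -3.5°. The box front is at x≈0.566 and its left side at y≈0.045.

```bash
cat >> h.py <<'E'
def goal(p,s=None,yaw=0):
    """rows to reach point p with tool down, jaws along +-y (s)"""
    o,T=tool()
    out=[]
    for s in ([1,-1] if s is None else [s]):
        z=np.array([-np.sin(yaw),np.cos(yaw),0])*s;x=np.array([0,0,-1.]);G=np.stack([x,np.cross(z,x),z],1)
        print("s",s,"turn",np.degrees(R.from_matrix(T[:3,:3].T@G).as_rotvec()).round(1),"shift",((T[:3,:3].T@(np.array(p)-T[:3,3]))*1000).round(1))
    print("pos",T[:3,3].round(4),"F",o["ft_force"].round(2),"t",o["clock"].round(2),"g",round(o["grip_width"],2))
E
python3 - <<'E'
from h import *
goal([.425,.004,.231]);goal([.425,.004,.10])
E
```

```text
s 1 turn [-23.9  -0.   -0. ] shift [ 2.000e-01 -3.868e+02 -4.487e+02]
s -1 turn [ 1.561e+02 -0.000e+00  1.000e-01] shift [ 2.000e-01 -3.868e+02 -4.487e+02]Traceback (most recent call last):
  File "<stdin>", line 2, in <module>
  File "h.py", line 23, in goal
    print("pos",T[:3,3].round(4),"F",o["ft_force"].round(2),"t",o["clock"].round(2),"g",round(o["grip_width"],2))
                                                                ^^^^^^^^^^^^^^^^
AttributeError: 'float' object has no attribute 'round'
```

```bash
sed -i 's/o\["clock"\].round(2)/round(o["clock"],2)/' h.py
python3 -m inch '[[[-3,0,0],[0,-39,-45],0.85],[[-6,0,0],[0,-77,-90],0.85],[[-9,0,0],[0,-116,-135],0.85],[[-12,0,0],[0,-155,-180],0.85],[[-15,0,0],[0,-193,-225],0.85],[[-18,0,0],[0,-232,-270],0.85],[[-21,0,0],[0,-270,-315],0.85],[[-24,0,0],[0,-309,-360],0.85],[[-24,0,0],[0,-348,-405],0.85],[[-24,0,0],[0,-387,-449],0.85]]'
python3 - <<'E'
from h import *
goal([.425,.004,.10],1)
E
```

```text
clock: 1.45
position: [0.4252, 0.0017, 0.2314]
ee_rot: [0.5, -0.5, -0.5, -0.5]
ft_force: [0.4, 1.2, 0.8]
grip_width: 0.148
s 1 turn [ 0.1 -0.   0. ] shift [131.4   0.2   2.3]
pos [0.4252 0.0017 0.2314] F [0.45 1.19 0.78] t 1.45 g 0.15
```

Run:
```python
from h import *
o,T=tool();c=camera("wrist");cv2.imwrite("pics/w1.png",c["pixels"][:,:,::-1])
P=cloud(c,T@c["T_tool_cam"]);im=c["pixels"];hsv=cv2.cvtColor(im,cv2.COLOR_RGB2HSV);ok=c["range_z"]>0
m=(hsv[...,0]<16)&(hsv[...,1]>180)&(hsv[...,2]>120)&ok&(P[...,2]<.05)
q=P[m];print(m.sum(),q.min(0),q.max(0));r=cv2.minAreaRect(q[:,:2].astype(np.float32)*1000);print(r,cv2.boxPoints(r))
b=ok&(abs(P[...,2]-.078)<.004);q=P[b];print(b.sum(),np.percentile(q,[0,1,99,100],axis=0).round(4) if b.sum() else 0)
c=camera("top");cv2.imwrite("pics/t1.png",c["pixels"][:,:,::-1])
```

```text
254 [ 0.45299208 -0.02356767 -0.00181778] [0.54907572 0.033929   0.02488863]
((501.778076171875, 3.049314498901367), (55.85540771484375, 95.60148620605469), 85.38960266113281) [[451.88718  -20.945808]
 [547.1793   -28.630238]
 [551.66895   27.044437]
 [456.37683   34.728867]]
2184 [[ 0.566  -0.2133  0.074 ]
 [ 0.5671 -0.2113  0.0745]
 [ 0.619   0.0252  0.0797]
 [ 0.6251  0.0266  0.0803]]
```

View pics/w1.png

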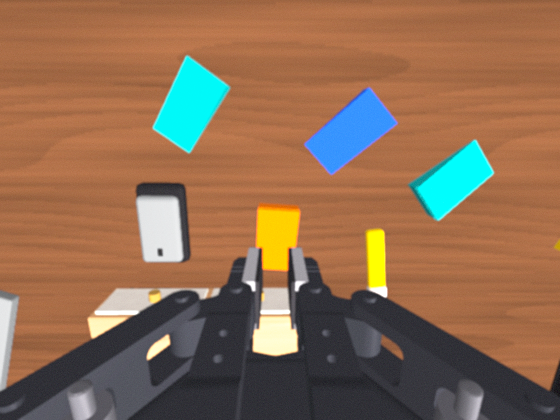

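```bash
python3 -m inch '[[[0,0,0],[50,0,3],0.85],[[0,0,0],[100,0,3],0.85],[[0,0,0],[150,0,3],0.85],[[0,0,0],[190,0,3],0.85],[[0,0,0],[210,0,3],0.85],[[0,0,0],[219,0,3],0.85],[[0,0,0],[220,0,3],0.85]]'
python3 - <<'E'
from h import *
goal([.425,.004,.010],1)
c=camera("scene");cv2.imwrite("pics/s2.png",cv2.resize(c["pixels"][130:270,190:390],(800,560),interpolation=cv2.INTER_CUBIC)[:,:,::-1])
E
```

```text
clock: 2.42
position: [0.4261, 0.0007, 0.0115]
ee_rot: [-0.499, 0.502, 0.498, 0.502]
ft_force: [0.3, -0.6, 0.2]
grip_width: 0.147
s 1 turn [-0.4 -0.1  0. ] shift [1.5 1.1 3.3]
pos [0.4261 0.0007 0.0115] F [ 0.33 -0.56  0.15] t 2.42 g 0.15
```

View pics/s2.png

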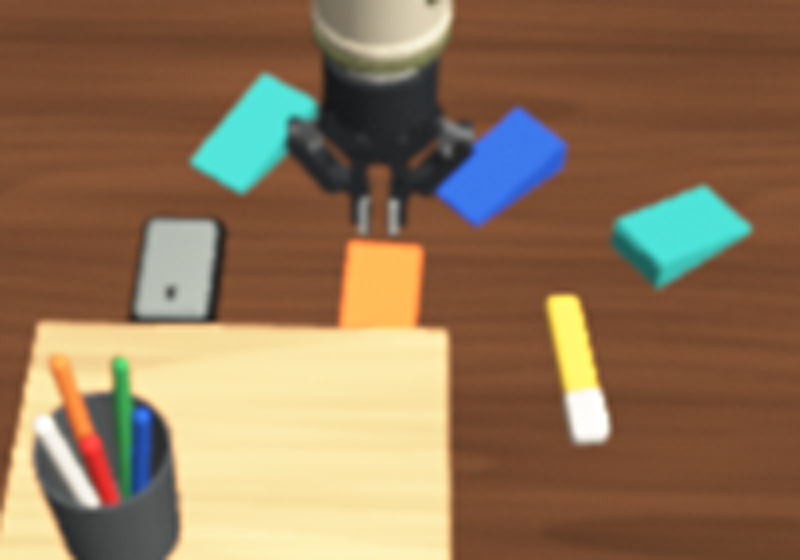

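```bash
python3 -m inch '[[[0,0,0],[0,0,4],0.85],[[0,0,0],[0,0,4],0.85],[[0,0,0],[0,-6,4],0.85],[[0,0,0],[0,-12,4],0.85],[[0,0,0],[0,-18,4],0.85],[[0,0,0],[0,-24,4],0.85],[[0,0,0],[0,-30,4],0.85],[[0,0,0],[0,-36,4],0.85],[[0,0,0],[0,-42,4],0.85],[[0,0,0],[0,-46,4],0.85]]'
cat > look.py <<'E'
from h import *
import sys
goal([.503,.005,.010],1)
c=camera("top");P=cloud(c);im=c["pixels"];hsv=cv2.cvtColor(im,cv2.COLOR_RGB2HSV);ok=c["range_z"]>0
m=(hsv[...,0]<16)&(hsv[...,1]>200)&(hsv[...,2]>150)&ok&(P[...,2]<.05)&(abs(P[...,0]-.55)<.15)&(abs(P[...,1])<.15)
k,l,s,_=cv2.connectedComponentsWithStats(m.astype(np.uint8)); q=P[l==1+np.argmax(s[1:,4])]
print("wedge",len(q),cv2.minAreaRect(q[:,:2].astype(np.float32)*1000),q.min(0).round(4),q.max(0).round(4))
b=ok&(abs(P[...,2]-.078)<.012)&(abs(P[...,1]+.08)<.2)&(P[...,0]>.5)&(P[...,0]<.9)
k,l,s,_=cv2.connectedComponentsWithStats(b.astype(np.uint8)); q=P[l==1+np.argmax(s[1:,4])]
r=cv2.minAreaRect(q[:,:2].astype(np.float32)*1000)
for it in range(3):
    co=np.linalg.lstsq(np.c_[q[:,:2]-[.666,-.085],np.ones(len(q))],q[:,2],rcond=None)[0];e=q[:,2]-np.c_[q[:,:2]-[.666,-.085],np.ones(len(q))]@co;q=q[abs(e)<.004]
print("box",r,"plane",co.round(4),"dz",e.std().round(4))
cv2.imwrite(f"pics/{sys.argv[1]}t.png",cv2.resize(im[140:300,190:350],(600,600),interpolation=cv2.INTER_CUBIC)[:,:,::-1])
c=camera("scene");cv2.imwrite(f"pics/{sys.argv[1]}s.png",cv2.resize(c["pixels"][130:310,190:390],(600,540),interpolation=cv2.INTER_CUBIC)[:,:,::-1])
o,T=tool();c=camera("wrist");cv2.imwrite(f"pics/{sys.argv[1]}w.png",c["pixels"][:,:,::-1])
E
python3 look.py a
```

```text
clock: 3.72
position: [0.4728, 0.0044, 0.0119]
ee_rot: [-0.499, 0.502, 0.498, 0.502]
ft_force: [-0.8, -0.4, 0.3]
grip_width: 0.149
s 1 turn [-0.4 -0.1  0.1] shift [  2.  -30.2   0.8]
pos [0.4728 0.0044 0.0119] F [-0.8  -0.4   0.35] t 3.73 g 0.15Traceback (most recent call last):
  File "look.py", line 6, in <module>
    k,l,s,_=cv2.connectedComponentsWithStats(m.astype(np.uint8)); q=P[l==1+np.argmax(s[1:,4])]
                                                                           ~~~~~~~~~^^^^^^^^^
    return _wrapfunc(a, 'argmax', axis=axis, out=out, **kwds)
    return bound(*args, **kwds)
ValueError: attempt to get argmax of an empty sequence
```

```bash
python3 -c "
import cv2,numpy as np
a=cv2.imread('pics/at.png');b=cv2.imread('pics/aw.png');a=cv2.resize(a,(400,400));b=cv2.resize(b,(400,300));o=np.zeros((400,800,3),np.uint8);o[:,:400]=a;o[:300,400:]=b;cv2.imwrite('pics/a2.png',o)"
```

```text
[ WARN:0@0.023] global loadsave.cpp:275 findDecoder imread_('pics/at.png'): can't open/read file: check file path/integrity
[ WARN:0@0.023] global loadsave.cpp:275 findDecoder imread_('pics/aw.png'): can't open/read file: check file path/integrity
Traceback (most recent call last):
cv2.error: OpenCV(4.12.0) /io/opencv/modules/imgproc/src/resize.cpp:4208: error: (-215:Assertion failed) !ssize.empty() in function 'resize'
```

```bash
python3 - <<'E'
s=open('look.py').read()
s=s.replace('q=P[l==1+np.argmax(s[1:,4])]\nprint("wedge"','q=P[l==1+np.argmax(s[1:,4])] if k>1 else np.zeros((1,3))\nprint("wedge"')
s=s.rsplit('cv2.imwrite(f"pics/{sys.argv[1]}t',1)[0]+'''S=cv2.resize(camera("scene")["pixels"][130:270,210:350],(400,400),interpolation=cv2.INTER_CUBIC)
W=cv2.resize(camera("wrist")["pixels"],(400,300))
o=np.zeros((400,800,3),np.uint8);o[:,:400]=S;o[:300,400:]=W
cv2.imwrite(f"pics/{sys.argv[1]}.png",o[:,:,::-1])
'''
open('look.py','w').write(s)
E
python3 look.py a
```

```text
s 1 turn [-0.4 -0.1  0.1] shift [  2.1 -29.8   0.8]
pos [0.4732 0.0044 0.012 ] F [-0.08  0.15  0.71] t 3.77 g 0.15
wedge 1 ((0.0, 0.0), (0.0, 0.0), 0.0) [0. 0. 0.] [0. 0. 0.]
box ((668.0858154296875, -84.70201110839844), (204.33143615722656, 260.72381591796875), 0.22825078666210175) plane [0.0037 0.0009 0.0782] dz 0.002
```

View pics/a.png

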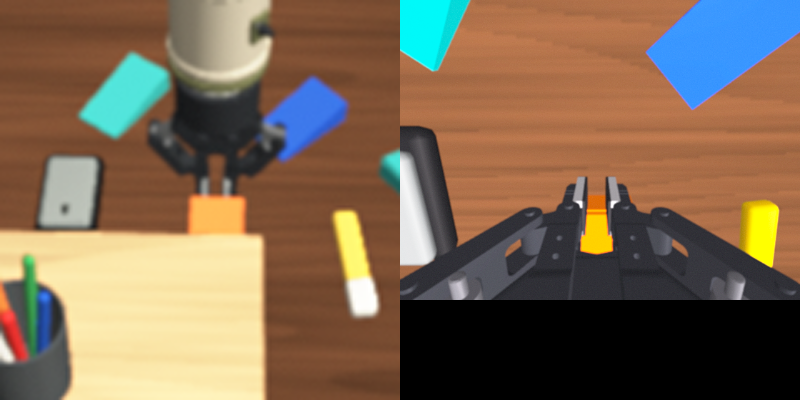

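The scene view (217,213) shows the wedge squared against the fingers and moving toward the front edge. I'll keep pushing more slowly and watch the force.

```bash
python3 -m inch '[[[0,0,0],[0,-4,0],0.85],[[0,0,0],[0,-8,0],0.85],[[0,0,0],[0,-12,0],0.85],[[0,0,0],[0,-16,0],0.85],[[0,0,0],[0,-20,0],0.85],[[0,0,0],[0,-22,0],0.85],[[0,0,0],[0,-23,0],0.85]]'
python3 look.py b
```

```text
clock: 4.8
position: [0.4955, 0.0042, 0.0119]
ee_rot: [-0.499, 0.502, 0.498, 0.502]
ft_force: [-1.6, 0.7, 1.5]
grip_width: 0.151
s 1 turn [-0.4 -0.1  0.1] shift [ 1.9 -7.5  0.9]
pos [0.4955 0.0042 0.0119] F [-1.6   0.74  1.47] t 4.8 g 0.15
wedge 1 ((0.0, 0.0), (0.0, 0.0), 0.0) [0. 0. 0.] [0. 0. 0.]
box ((667.6637573242188, -84.84115600585938), (203.69290161132812, 260.6725769042969), 0.13806603848934174) plane [0.0035 0.0007 0.0783] dz 0.0021
```

View pics/b.png

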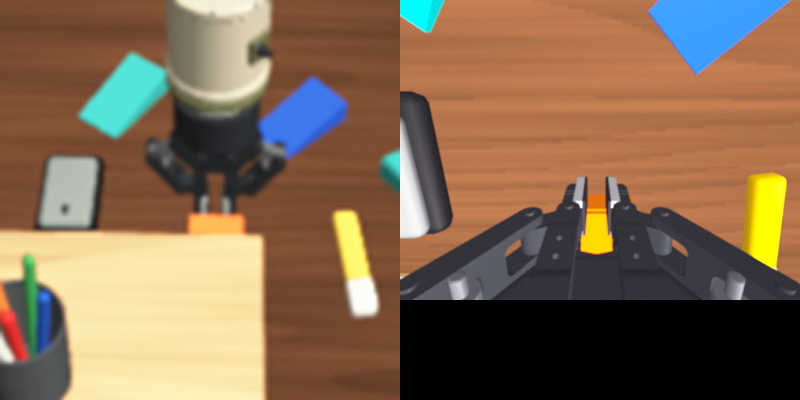

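```bash
python3 -m inch '[[[0,0,0],[0,-1,0],0.85],[[0,0,0],[0,-2,0],0.85],[[0,0,0],[0,-3,0],0.85],[[0,0,0],[0,-4,0],0.85]]'
python3 -m inch '[[[0,0,0],[0,-1,0],0.85],[[0,0,0],[0,-2,0],0.85]]'
python3 look.py c | tail -1
```

```text
clock: 5.45
position: [0.4996, 0.0042, 0.012]
ee_rot: [-0.499, 0.502, 0.498, 0.502]
ft_force: [-0.6, 0.2, 0.3]
grip_width: 0.155
clock: 5.7
position: [0.5017, 0.0041, 0.012]
ee_rot: [-0.499, 0.502, 0.498, 0.502]
ft_force: [0.5, 0.5, 0.4]
grip_width: 0.15
box ((667.7984619140625, -85.02835083007812), (260.85565185546875, 203.3173065185547), 89.99580383300781) plane [ 0.0028 -0.001   0.0784] dz 0.002
```

```bash
for i in 1; do
python3 -m inch '[[[0,0,0],[0,-1,0],0.85],[[0,0,0],[0,-2,0],0.85]]'; done
python3 -m inch '[[[0,0,0],[0,-1,0],0.85],[[0,0,0],[0,-2,0],0.85]]'
python3 look.py d
```

```text
clock: 6.1
position: [0.5033, 0.0041, 0.0119]
ee_rot: [-0.499, 0.502, 0.498, 0.502]
ft_force: [-5.8, 1.0, 3.8]
grip_width: 0.149
clock: 6.35
position: [0.5036, 0.0041, 0.0116]
ee_rot: [-0.498, 0.503, 0.499, 0.501]
ft_force: [-11.6, 0.2, 9.9]
grip_width: 0.148
s 1 turn [-0.4 -0.1 -0.2] shift [1.6 0.6 0.9]
pos [0.5036 0.0041 0.0116] F [-11.59   0.23   9.93] t 6.35 g 0.15
wedge 1 ((0.0, 0.0), (0.0, 0.0), 0.0) [0. 0. 0.] [0. 0. 0.]
box ((668.2114868164062, -85.05522155761719), (262.04132080078125, 202.5889892578125), 89.62792205810547) plane [ 0.002  -0.0002  0.0782] dz 0.002
```

View pics/d.png

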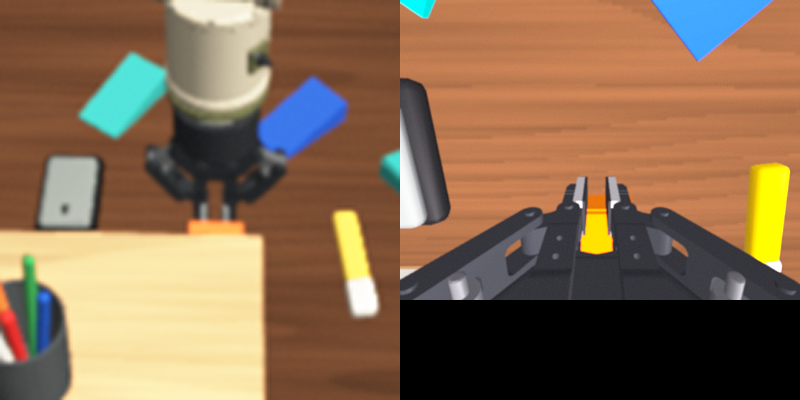

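Force rose to 11.6 N at TCP x=0.5036, which matches the predicted snug depth, and the box stays put. Now I'll back off, lift and inspect.

```bash
python3 -m inch '[[[0,0,0],[0,3,0],0.85],[[0,0,0],[0,10,0],0.85],[[0,0,0],[0,20,0],0.85],[[0,0,0],[0,30,0],0.85],[[0,0,0],[-40,40,0],0.85],[[0,0,0],[-90,60,0],1],[[0,0,0],[-140,80,0],1],[[0,0,0],[-170,110,0],1],[[0,0,0],[-170,110,0],1]]'
python3 look.py e
python3 - <<'E'
from h import *
goal([.587,.025,.15],1)
E
```

```text
clock: 7.62
position: [0.3939, 0.0054, 0.1839]
ee_rot: [-0.498, 0.501, 0.499, 0.503]
ft_force: [0.6, 0.4, -0.3]
grip_width: -0.001
s 1 turn [-0.4  0.1  0.1] shift [ 1.740e+02 -1.088e+02 -1.000e-01]
pos [0.3939 0.0054 0.1839] F [ 0.64  0.41 -0.32] t 7.62 g -0.0
wedge 149 ((538.5390625, 2.8215885162353516), (44.106197357177734, 41.83075714111328), 1.7883130311965942) [ 0.5161 -0.0178  0.0114] [0.5605 0.0243 0.0333]
box ((668.309326171875, -84.30438232421875), (204.6185302734375, 260.0639343261719), 0.5596083402633667) plane [0.0025 0.0002 0.0783] dz 0.002
s 1 turn [-0.4 -0.  -0.2] shift [  30.4 -193.    21.3]
pos [0.394  0.0051 0.1811] F [ 0.19 -0.11  0.1 ] t 7.78 g 0.0
```

View pics/e.png

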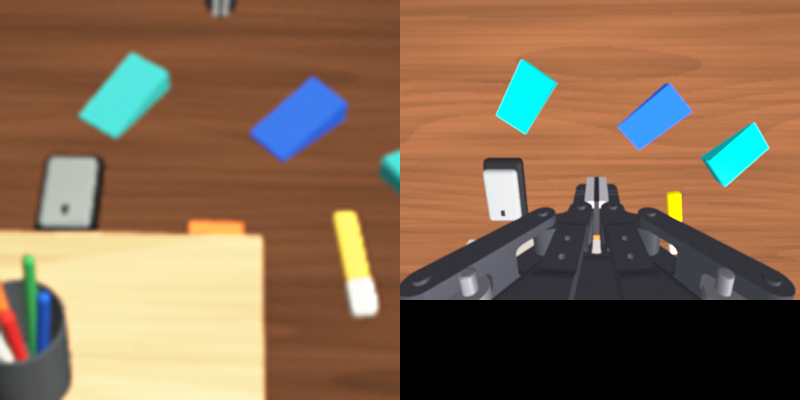

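The wedge (scene 217,227) is in with its blunt end at about x=0.515, so the tip is roughly 38 mm under. The box hasn't moved. Next I'll go over the press corner.

```bash
python3 -m inch '[[[0,0,0],[0,-50,5],1],[[0,0,0],[0,-100,10],1],[[0,0,0],[5,-150,18],1],[[0,0,0],[30,-180,21],1],[[0,0,0],[60,-193,21],1],[[0,0,0],[85,-193,21],1],[[0,0,0],[93,-193,21],1],[[0,0,0],[93,-193,21],1]]'
python3 - <<'E'
from h import *
goal([.587,.025,.08],1)
E
```

```text
clock: 8.78
position: [0.5865, 0.0243, 0.0867]
ee_rot: [-0.497, 0.504, 0.499, 0.5]
ft_force: [0.1, -0.0, 0.4]
grip_width: -0.003
s 1 turn [-0.4 -0.1 -0.3] shift [ 6.7 -0.5  0.7]
pos [0.5865 0.0243 0.0867] F [ 0.09 -0.03  0.37] t 8.78 g -0.0
```

```bash
python3 -m inch '[[[0,0,0],[3,0,0],1],[[0,0,0],[6,0,0],1],[[0,0,0],[8,0,0],1],[[0,0,0],[8,0,0],1]]'
python3 -m inch '[[[0,0,0],[1,0,0],1],[[0,0,0],[1,0,0],1]]'
```

```text
clock: 9.28
position: [0.5864, 0.0243, 0.0787]
ee_rot: [-0.497, 0.504, 0.499, 0.5]
ft_force: [-0.3, 0.2, 0.5]
grip_width: -0.004
clock: 9.52
position: [0.5865, 0.0243, 0.0782]
ee_rot: [-0.497, 0.503, 0.499, 0.5]
ft_force: [-2.4, 0.1, 4.4]
grip_width: 0.001
```

```bash
python3 -m inch '[[[0,0,0],[1,0,0],1],[[0,0,0],[2,0,0],1],[[0,0,0],[2,0,0],1]]'
python3 -m inch '[[[0,0,0],[1,0,0],1],[[0,0,0],[1,0,0],1],[[0,0,0],[1,0,0],1]]'
```

```text
clock: 9.9
position: [0.5866, 0.0244, 0.078]
ee_rot: [-0.497, 0.503, 0.499, 0.501]
ft_force: [-9.5, 0.4, 19.9]
grip_width: -0.002
clock: 10.28
position: [0.5866, 0.0243, 0.0781]
ee_rot: [-0.497, 0.503, 0.499, 0.501]
ft_force: [-6.1, 0.6, 13.5]
grip_width: 0.001
```

Pressing with 13–20 N sank the corner by under 0.3 mm, so it is firm. Next I'll release, move clear and check.

```bash
python3 -m inch '[[[0,0,0],[-3,0,0],1],[[0,0,0],[-15,0,0],1],[[0,0,0],[-60,20,0],1],[[0,0,0],[-100,60,0],1],[[0,0,0],[-120,110,0],1],[[0,0,0],[-120,160,0],1],[[0,0,0],[-120,190,0],1],[[0,0,0],[-120,190,0],1],[[0,0,0],[-120,190,0],1]]'
python3 look.py f
```

```text
clock: 11.4
position: [0.3978, 0.0257, 0.1995]
ee_rot: [-0.497, 0.503, 0.499, 0.501]
ft_force: [0.6, 0.5, -0.2]
grip_width: 0.006
s 1 turn [-0.5  0.1 -0.2] shift [ 189.2 -106.   -20.1]
pos [0.3978 0.0257 0.1995] F [ 0.64  0.48 -0.17] t 11.4 g 0.01
wedge 143 ((539.8526611328125, 4.65815544128418), (43.019168853759766, 42.310890197753906), 84.95758819580078) [ 0.5169 -0.0177  0.0115] [0.5607 0.027  0.0321]
box ((668.019775390625, -84.141357421875), (204.90467834472656, 259.8347473144531), 0.6835384964942932) plane [ 0.0013 -0.0008  0.0783] dz 0.002
```

View pics/f.png

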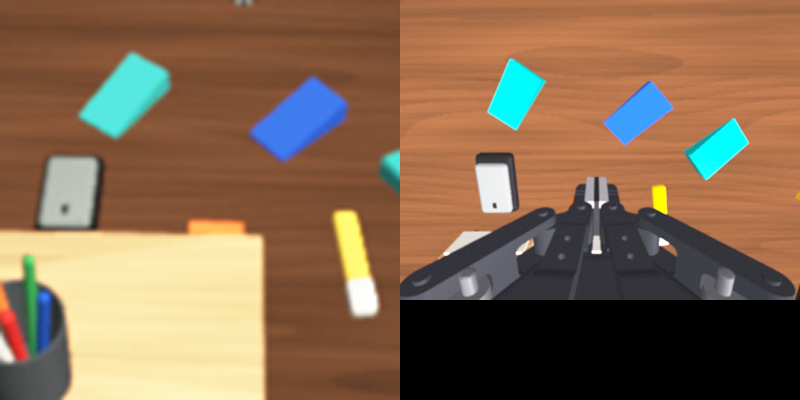

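The wedge is unchanged at (217,227), the box plane is level within 0.002, and the cup and the nearby things in view haven't moved. The fingers are clear, so I'm handing in.

```bash
python3 -c "
from workcell import manip
print(manip.hand_in())"
```

```text
the job is handed in; nothing more can be done
None
```

The orange wedge is under the box's front-left corner and the corner no longer rocks. I handed the job in at about 11.4 s of the 51 s; no verdict was reported.

- **Wedge:** I pushed it with slightly open fingertips until the push force rose to about 12 N. By camera, its thin end is about 38 mm in under the front edge, and it stayed there after the press.
- **Press:** I pressed the corner with closed fingers at 13–20 N, more than the roughly 10 N asked. The corner sank less than 0.3 mm. The force between wedge and box could not be measured. I take it that the wedge carries the load, because 2–8 N would have rocked the box without it.
- **Last check:** The box is level within about 0.002 rad and within about 1 mm of where it stood. The pen cup, mouse and highlighter look unmoved and the fingers are clear. I did not re-check the mug, sticky notes or textbook, though the arm never worked near them.
- **Disagreement:** The final push also showed about 10 N upward on the fingers, which I did not explain. Nothing visible came of it.

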